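# Stand a toppled parts bin back in its row

### The job

The empty blue parts bin lying on its side in front of the gap in the row has been knocked over. By pushing only, never lifting it off the bench, tip it back up onto its base by pushing its upper edge over, and then push it straight back into the gap between its two neighbours until its back wall is flush against the steel stop rail. Leave the two loaded bins, the bottle and the metal housing undisturbed where they are.

Things in the scene. Friction and masses are not known exactly. Their poses are not given: they have to be found in the camera images.
- bin: the toppled empty blue bin, 0.12 kg: 160 long (x), 102 wide (y), 75 high (z), walls 3, mouth at +z. The front wall (-x, paper label) is 40 high; the side walls slope from 40 up to 75 over the front 40 of length. Origin: centre of the underside. It starts on its right (-y) side: +y up, mouth to world -y and underside to +y (within 0.6 rad), origin 51 above the bench
- bin_rim (a point): the edge to push: middle of the straight part of the rim of the bin's upper side wall (20, 51, 75 mm in the bin's axes), 102 above the bench at the start. Pushed towards the underside, the bin pivots on its heel edge (heel_front to heel_rear); after some 30 degrees it falls onto its base by itself, and then stands beyond that edge
- bin_back (a point): middle of the lower edge of the bin's back wall (at 80, 0, 0 mm in the bin's axes); this edge comes to the rail. Friction on rail and fingers is high: a bin that meets the rail skewed jams on one corner, so square it first, for example by pushing its side wall near the front end (about 11 mm of push turns it 0.1 rad)
- heel_front (a point): front end of the heel edge, where the lower side wall meets the underside: the edge over which the bin tips (-80, -51, 0 mm in the bin's axes); on the bench from start to end
- heel_rear (a point): rear end of the heel edge (80, -51, 0 mm in the bin's axes)
- rail: fixed steel angle, the stop rail along the row of bins, 780 long (its y), 45 high, 4 thick. Origin: middle of its front face at bench level; its x points away from the robot, square to the face, so the face is its plane x = 0
- bin_pins: neighbour: a bin of the same make and size, upright, loaded with steel pins, 0.7 kg, its back against the rail at one side of the gap. Origin: centre of its underside, x along its length towards the rail
- bin_clips: the other neighbour: the same bin loaded with black clips, 0.5 kg, upright, back against the rail at the other side of the gap, which is about 460 wide between the two. Origin: centre of its underside
- bottle: upright grey bottle, 42 across and 110 high, at one side of the work. Origin: centre of its underside
- housing: aluminium housing with a round boss, 70 x 46 and 46 high, at the other side of the work. Origin: centre of its underside

How it is judged:
By the outcome, as a careful person would: the job done as asked, in the order asked, and still so for the second after the job is handed in, with the robot touching nothing.
It also fails if it takes over 72 s, if anything falls off the work surface, if the arm or the gripper's body presses on something with over 40 N, if the wrist force passes 120 N, or if a joint passes its speed limit or range.

### The arm

A 6-joint arm with a two-finger parallel gripper is mounted at the origin on the work surface. World frame = base frame: x ahead of the robot, y to its left, z up, the work surface at z = 0. Lengths are in m, angles in degrees, forces in N, time in s.
With the tool pointing down it reaches from about 0.3 to 0.85 m from the base axis. Payload 5.4 kg.
Tool frame: the origin (TCP) lies midway between the tips of the shut fingers; the grasp point (between the pads) lies 19 mm behind it (env.tcp_to_grasp is the distance from the TCP to the grasp point, in m); z points along the fingers, y is the line along which they close (so a half turn about z gives the same grasp; the last joint's range is limited). The gripper opens to 85 mm and grips with 20 to 120 N. Pads are 22 mm wide; open, the fingers measure 114 mm over their backs; the gripper's body (76 mm by 85 mm) begins 54 mm behind the grasp point. The pads swing forward as they close: fully open they stand 13 mm farther back than shut.
Start: joints at [56.832, 9.076, 91.501, -0, 79.423, -12.038], TCP at [0.207, 0.536, 0.231] pointing down, gripper open.
Joint ranges: [-166.64, 166.64], [-54.1, 131.32], [10.49, 154.53], [-73.88, 253.88], [9.74, 151.15], [-171.62, 171.62]. Speed limits (degrees/s): [147.25, 147.25, 180, 180, 180, 180].

### API

Orientations are given as a 3x3 rotation matrix whose columns are the frame's x, y, z axes.
In Python, from workcell import env gives the robot as it stands.
- The arm moves only by the shell command python3 -m handwheel 'ROWS' [FORCE]. ROWS is JSON, a list of rows, each a list of 7 numbers: the opening, from 0 (shut) to 1 (fully open), then the shift along the tool's x, y, z as a fraction of full scale, then the turn, a rotation vector about the tool's x, y, z as a fraction of full scale. In form: [[fingers, tx, ty, tz, ax, ay, az], ...]. A call has 1 to 20 rows; each row shifts and turns the commanded pose from where the row before left it, along the tool's axes as they then stand; what a row does not reach is not made up. Full scale, the value 1, is 0.75 m for a shift and 45 degrees for a turn. A row lasts 1/8 s, in which the tool goes at most 62.5 mm and 10.7 degrees, less where a joint would pass 70% of its speed; a pose out of reach is approached as far as the arm can. A call with a number of a shift or a turn outside -1 to 1 is refused whole. A call with a gripper value outside its range is refused whole. The fingers move at their own pace and stop on an object; FORCE is the grip in N (left out, the last holds). Time passes only in rows, so rows that do not move let the fingers close. It gives the time, the measured TCP pose, the force, the opening and the grip force at its end, in the units of the state.
- env.get_state(): the state, without advancing time (a new reading comes with each control period).
- env.capture(name): name is "scene" or "side" or "wrist"; returns the picture (400x640x3 uint8, red, green, blue); there is no depth.
- env.calibration(name): a dict with "intrinsics" (3x3 intrinsics, pixels), "world_to_cam" (4x4, takes a point from world to camera coordinates); the wrist camera has in their place "tool_from_camera" (4x4, takes a point from camera to tool coordinates, whose origin is the TCP and whose axes are the flange's). Camera axes: x right, y down, z forward; pixel columns grow to the right and rows downward; lengths in m; the calibration is good to about 2 mm. A picture is of the moment at which its call begins: read the wrist's pose just before it. calibration takes no time and is no camera call.
- env.job_done(): hands the job in; it is judged then, once.
The state is a dict: "clock": time; "joint_positions": joint angles; "joint_velocities": joint speeds; "joint_efforts": joint torques, N m; "ee_pos": TCP position; "tool_rot": TCP orientation; "wrist_force": force on the tool from outside, world axes, zero at the start; "moment": the same for the moment, N m; "opening": opening from 0.0 (shut) to 1.0 (fully open); "grasp_force": force on a finger pad.
Only numpy, scipy, OpenCV 4.12 (cv2) and the standard library are available. Lean on these libraries where they do the work, as an engineer would, in place of code of your own. Each camera call takes 0.05 s, during which the arm holds its last target. There are 200 camera calls.

## Working session

There is one attempt and no reset: what is moved stays moved. The work goes in short steps, Python scripts to look and compute and a shell command to move; the robot and the scene stay as the last step left them, time stands still between calls to the robot, and variables do not carry over. Pictures are saved under pics/ and viewed, at most 12 in all, crops included, and the job is handed in when it is done.

```bash
mkdir -p pics
python3 - <<'E'
from workcell import env
import cv2,numpy as np
np.set_printoptions(precision=4,suppress=True)
s=env.get_state();print(s['clock'],s['ee_pos'],s['tool_rot'])
for n in("scene","side"):
    im=env.capture(n);cv2.imwrite(f'pics/{n}0.png',im[...,::-1]);c=env.calibration(n);print(n,np.array(c['intrinsics']),np.array(c['world_to_cam']))
E
```

```text
0.0 [0.207  0.5358 0.2303] [[-0.9328  0.3605 -0.0011]
 [ 0.3605  0.9328 -0.0016]
 [ 0.0004 -0.0018 -1.    ]]
scene [[429.6113   0.     318.6755]
 [  0.     429.6113 198.7869]
 [  0.       0.       1.    ]] [[ 0.0612  0.998  -0.0178 -0.0314]
 [ 0.8025 -0.0599 -0.5936 -0.3962]
 [-0.5935  0.0221 -0.8045  1.6344]
 [ 0.      0.      0.      1.    ]]
side [[422.7563   0.     322.5397]
 [  0.     422.7563 201.1719]
 [  0.       0.       1.    ]] [[ 0.9958 -0.0902  0.0144 -0.5426]
 [-0.0606 -0.7702 -0.6349  0.0786]
 [ 0.0684  0.6314 -0.7724  1.272 ]
 [ 0.      0.      0.      1.    ]]
```

View pics/scene0.png

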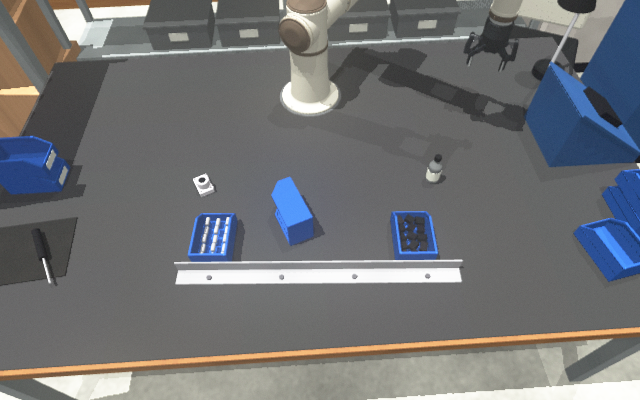

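View pics/side0.png

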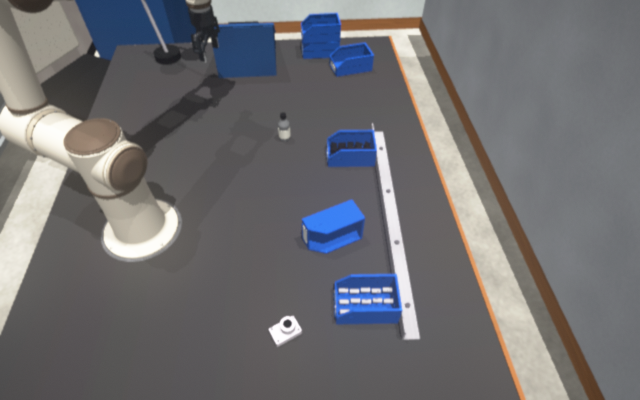

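The scene view shows the toppled bin at about (293,210), pins bin (213,238), clips bin (414,236), rail front edge at about row 263, bottle (434,170), housing (203,185). The side view shows the bin at (333,227) with its label at the left end, and the rail running (377,130)-(410,335). I'll zoom in for corners.

Run:
```python
import cv2,numpy as np
a=cv2.imread('pics/scene0.png')[165:290,170:470];b=cv2.imread('pics/side0.png')[120:345,260:425]
cv2.imwrite('pics/a.png',cv2.resize(cv2.imread('pics/scene0.png')[170:270,180:340],None,fx=5,fy=5,interpolation=2))
cv2.imwrite('pics/b.png',cv2.resize(cv2.imread('pics/side0.png')[190:340,260:430],None,fx=4,fy=4,interpolation=2)[:600])
```

```text
(no output)
```

View pics/a.png

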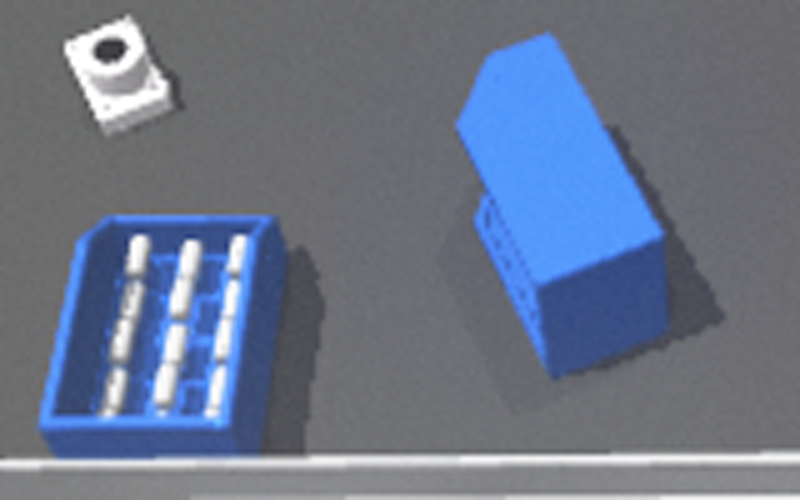

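View pics/b.png

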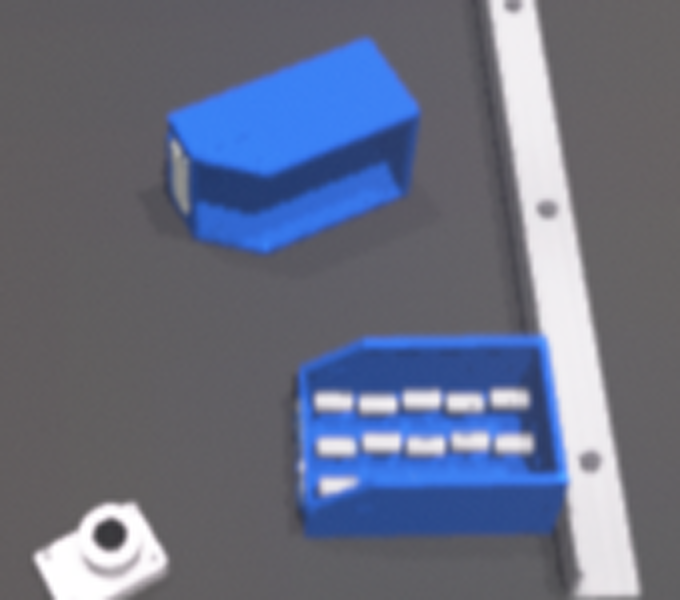

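```bash
cat > h.py <<'E'
from workcell import env
import numpy as np
np.set_printoptions(precision=4,suppress=True)
def ray(n,uv,z):
    c=env.calibration(n);K=np.array(c['intrinsics']);T=np.array(c['world_to_cam'])
    R,t=T[:3,:3],T[:3,3];o=-R.T@t;d=R.T@np.linalg.inv(K)@[uv[0],uv[1],1]
    return o+d*(z-o[2])/d[2]
E
python3 - <<'E'
from h import *
import cv2
A=[ray('scene',(180+(x-2)/5,170+(y-2)/5),.102) for x,y in[(548,34),(490,55),(457,125),(541,284),(664,236)]]
B=[ray('side',(260+(x-2)/4,190+(y-2)/4),.102) for x,y in[(170,113),(193,162),(268,176),(420,108),(368,38)]]
for a,b in zip(A,B):print(a,b)
for P in(A,B):
    d=P[4]-P[0];print('len',np.linalg.norm(d[:2]),'yaw',np.degrees(np.arctan2(d[1],d[0])),'back',np.linalg.norm(P[4]-P[3]))
im=cv2.imread('pics/scene0.png').astype(int)
# rail top front edge, scene: first bright row per column
pts=[]
for u in list(range(242,275,4))+list(range(310,390,4))+list(range(440,458,3)):
    col=im[250:275,u].sum(1); g=np.diff(col); k=np.argmax(g); pts.append(ray('scene',(u,250+k+.5),.045))
pts=np.array(pts);p=np.polyfit(pts[:,1],pts[:,0],1);print('rail x=',p,'res',np.std(pts[:,0]-np.polyval(p,pts[:,1])))
# upright bins: top rim corners z=.075
for q in[(42,420),(232,424),(275,217),(105,217)]:print('pins',ray('scene',(180+(q[0]-2)/5,170+(q[1]-2)/5),.075))
for q in[(567,480),(547,340),(365,340)]:print('pins side',ray('side',(260+(q[0]-2)/4,190+(q[1]-2)/4),.075))
for q in[(435,257),(393,257),(431,212),(392,212)]:print('clips',ray('scene',q,.075))
print('bottle',ray('scene',(434,182),0),ray('side',(285,138),0),ray('scene',(437.5,157),.11))
print('housing',ray('scene',(203,193),0),ray('scene',(202,180),.046))
E
```

```text
[ 0.4807 -0.0832  0.102 ] [ 0.4788 -0.0796  0.102 ]
[ 0.4941 -0.1174  0.102 ] [ 0.4919 -0.1225  0.102 ]
[ 0.544  -0.1364  0.102 ] [ 0.5416 -0.1382  0.102 ]
[ 0.6554 -0.0905  0.102 ] [ 0.6531 -0.0891  0.102 ]
[ 0.629  -0.0225  0.102 ] [ 0.6253 -0.0231  0.102 ]
len 0.16016874791873575 yaw 22.24393204197497 back 0.07293875359696456
len 0.15700786119275767 yaw 21.084021401176287 back 0.07156955375738748
rail x= [0.0934 0.7417] res 0.01114393378431086
pins [ 0.7047 -0.3603  0.075 ]
pins [ 0.7144 -0.2584  0.075 ]
pins [ 0.5815 -0.2428  0.075 ]
pins [ 0.5743 -0.34    0.075 ]
pins side [ 0.7048 -0.3597  0.075 ]
pins side [ 0.712  -0.2628  0.075 ]
pins side [ 0.5942 -0.2531  0.075 ]
clips [0.7615 0.2923 0.075 ]
clips [0.7537 0.1826 0.075 ]
clips [0.619  0.3128 0.075 ]
clips [0.6109 0.2033 0.075 ]
bottle [0.4546 0.3729 0.    ] [0.4413 0.3646 0.    ] [0.4459 0.3634 0.11  ]
housing [ 0.4437 -0.3635  0.    ] [ 0.4283 -0.3574  0.046 ]
```

Run:
```python
from h import *
import cv2
im=cv2.imread('pics/scene0.png').astype(int)
raw=[]
for u in list(range(250,385,3))+list(range(442,458,3)):
    col=im[255:272,u].sum(1); k=np.argmax(np.diff(col)>60); raw.append((u,255+k+.5+.5))
raw=np.array(raw,float);l=cv2.fitLine(raw.astype(np.float32),cv2.DIST_HUBER,0,.01,.01).ravel();
v=lambda u:l[3]+(u-l[2])*l[1]/l[0]
print('res',np.percentile(abs(raw[:,1]-v(raw[:,0])),[50,90]),l)
a,b=ray('scene',(200,v(200)),.045),ray('scene',(440,v(440)),.045);print(a,b,'slope',(b-a)[0]/(b-a)[1])
sd=cv2.imread('pics/side0.png').astype(int);r=[]
for y in list(range(180,262,3)):
    row=sd[y,370:420].sum(1); k=np.argmax(np.diff(row)); r.append((370+k+1,y))
l=cv2.fitLine(np.array(r,np.float32),cv2.DIST_HUBER,0,.01,.01).ravel()
u=lambda y:l[2]+(y-l[3])*l[0]/l[1]
a,b=ray('side',(u(180),180),.045),ray('side',(u(262),262),.045);print(a,b,'slope',(b-a)[0]/(b-a)[1])
R=np.array(env.get_state()['tool_rot']);p=np.array(env.get_state()['ee_pos'])
print('move in present tool axes /0.75',R.T@(np.array([.616,-.156,.231])-p)/.75)
```

```text
res [0.15   0.4053] [  0.9999  -0.0106 328.9    260.3   ]
[ 0.7148 -0.3345  0.045 ] [0.753  0.3138 0.045 ] slope 0.05899433615497032
[0.739  0.0944 0.045 ] [ 0.72   -0.2076  0.045 ] slope 0.06314435737470696
move in present tool axes /0.75 [-0.8412 -0.6639 -0.    ]
```

```bash
python3 -m handwheel '[[0,-0.06,-0.0474,0,0,0,0],[0,-0.06,-0.0474,0,0,0,0],[0,-0.06,-0.0474,0,0,0,0],[0,-0.06,-0.0474,0,0,0,0],[0,-0.06,-0.0474,0,0,0,0],[0,-0.06,-0.0474,0,0,0,0],[0,-0.06,-0.0474,0,0,0,0],[0,-0.06,-0.0474,0,0,0,0],[0,-0.06,-0.0474,0,0,0,0],[0,-0.06,-0.0474,0,0,0,0],[0,-0.06,-0.0474,0,0,0,0],[0,-0.06,-0.0474,0,0,0,0],[0,-0.06,-0.0474,0,0,0,0],[0,-0.06,-0.0474,0,0,0,0],[0,0,0,0,0,0,-0.131],[0,0,0,0,0,0,-0.131],[0,0,0,0,0,0,-0.131],[0,0,0,0,0,0,0],[0,0,0,0,0,0,0]]'; python3 -c "
from h import *
s=env.get_state();print(s['tool_rot'],s['ee_pos'])"
```

```text
clock: 2.48
ee_pos: [0.6154, -0.1549, 0.231]
tool_rot: [[-0.998, 0.062, -0.001], [0.062, 0.998, 0.0], [0.001, 0.0, -1.0]]
wrist_force: [-0.4, -0.9, 0.7]
opening: -0.005
grasp_force: 0.0
[[-0.9981  0.0617 -0.0005]
 [ 0.0617  0.9981  0.0002]
 [ 0.0005  0.0002 -1.    ]] [ 0.6154 -0.1549  0.231 ]
```

```bash
python3 -m handwheel '[[0,0,0,0.0475,0,0,0],[0,0,0,0.0475,0,0,0],[0,0,0,0.0475,0,0,0],[0,0,0,0.0475,0,0,0],[0,0,0,0,0,0,0],[0,0.0057,0.012,0,0,0,0],[0,0.0057,0.012,0,0,0,0],[0,0.0057,0.012,0,0,0,0],[0,0.0057,0.012,-0.007,0,0,0],[0,0.0057,0.012,-0.007,0,0,0],[0,0.0057,0.012,-0.006,0,0,0],[0,0,0,0,0,0,0]]'
python3 - <<'E'
from h import *
import cv2
cv2.imwrite('pics/c.png',cv2.resize(np.vstack([env.capture('scene')[160:280,180:460],env.capture('side')[160:280,250:530]])[...,::-1],None,fx=2.4,fy=2.4))
E
```

```text
clock: 3.98
ee_pos: [0.5932, -0.0989, 0.1044]
tool_rot: [[-0.998, 0.059, 0.001], [0.059, 0.998, -0.0], [-0.001, -0.0, -1.0]]
wrist_force: [-0.1, 0.4, -0.9]
opening: -0.0
grasp_force: 0.0
```

View pics/c.png

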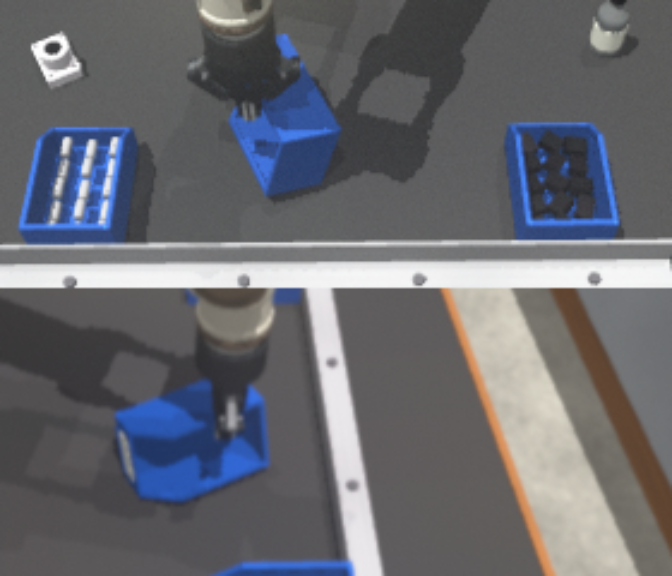

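The picture shows the bin tilting about its heel, with the fingers on its upper rim at about (248,112) in the enlarged scene half. I'll keep pushing.

```bash
python3 -m handwheel '[[0,0.0057,0.012,-0.004,0,0,0],[0,0.0057,0.012,-0.003,0,0,0],[0,0.0057,0.012,-0.001,0,0,0],[0,0.0057,0.012,0,0,0,0],[0,0,0,0,0,0,0],[0,0,0,0,0,0,0],[0,0,0,0,0,0,0],[0,0,0,-0.08,0,0,0],[0,0,-0.08,-0.04,0,0,0],[0,0,-0.08,0,0,0,0],[0,0,0,0,0,0,0]]'
python3 - <<'E'
from h import *
import cv2
s=env.capture('scene');cv2.imwrite('pics/s1.png',s[...,::-1]);d=env.capture('side');cv2.imwrite('pics/d1.png',d[...,::-1])
cv2.imwrite('pics/e.png',cv2.resize(np.hstack([s[170:270,250:350],d[170:270,290:390]])[...,::-1],None,fx=4,fy=4))
E
```

```text
clock: 5.45
ee_pos: [0.571, -0.1826, 0.1983]
tool_rot: [[-0.998, 0.066, 0.001], [0.066, 0.998, -0.002], [-0.001, -0.002, -1.0]]
wrist_force: [0.0, -0.3, -0.4]
opening: -0.003
grasp_force: 0.0
```

View pics/e.png

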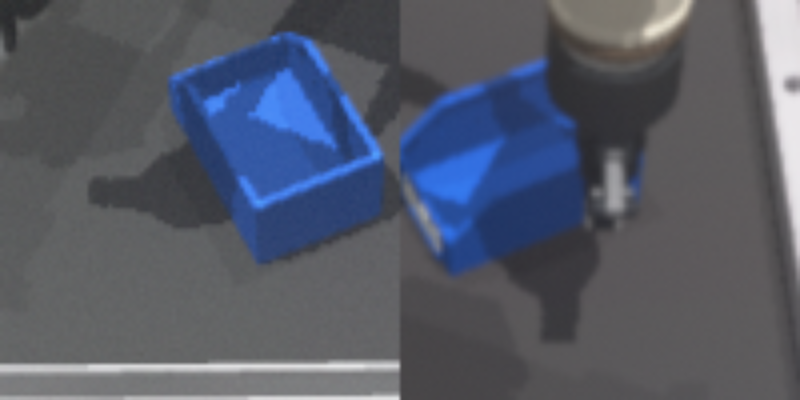

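The bin stands upright: back rim corners are at (258,203) and (382,157) in the left crop, the lower back-right corner at (262,262), and the lower front corner at (455,272) in the right crop.

Run:
```python
from h import *
f=lambda x,y,z:ray('scene',(250+(x-2)/4,170+(y-2)/4),z)
a,b=f(258,203,.075),f(382,157,.075);c=f(262,264,0);e=ray('side',(290+(455-402)/4,170+(273-2)/4),0)
print(a,b,np.linalg.norm(b-a),c,e,np.linalg.norm(c-e))
print('yaw back',np.degrees(np.arctan2(-(b-a)[0],(b-a)[1])),'yaw heel',np.degrees(np.arctan2((c-e)[1],(c-e)[0])))
```

```text
[ 0.6227 -0.0185  0.075 ] [0.5899 0.0719 0.075 ] 0.09615917410346295 [ 0.6267 -0.0178  0.    ] [ 0.4804 -0.0769  0.    ] 0.15784504093079166
yaw back 19.944586463080626 yaw heel 21.997919138826763
```

```bash
python3 -m handwheel '[[0,0.052,0.035,0,0,0,0],[0,0.052,0.035,0,0,0,0],[0,0,0,0.062,0,0,0],[0,0,0,0.062,0,0,0],[0,0,0,0.062,0,0,0],[0,0,0,0.062,0,0,0],[0,0,0,0,0,0,0],[0,0,0.025,0,0,0,0],[0,0,0.025,0,0,0,0],[0,0,0.01,0,0,0,0],[0,0,0.01,0,0,0,0],[0,0,0.01,0,0,0,0],[0,0,0.01,0,0,0,0],[0,0,0.01,0,0,0,0],[0,0,0.008,0,0,0,0],[0,0,0,0,0,0,0]]'
cat > m.py <<'E'
from h import *
import cv2,sys
s=env.capture('scene')
hsv=cv2.cvtColor(s,cv2.COLOR_RGB2HSV);m=cv2.inRange(hsv,(105,120,40),(125,255,255));m[:165]=0;m[:,:245]=0;m[:,385:]=0;m[262:]=0
c=max(cv2.findContours(m,0,2)[0],key=cv2.contourArea)
q=cv2.approxPolyDP(c,2.5,True)[:,0];print(q.tolist())
cv2.imwrite(sys.argv[1],cv2.resize(s[170:270,250:400,::-1],None,fx=5,fy=5))
E
python3 m.py pics/f.png
```

```text
clock: 7.55
ee_pos: [0.5021, -0.0404, 0.0125]
tool_rot: [[-0.998, 0.06, 0.001], [0.06, 0.998, -0.001], [-0.001, -0.001, -1.0]]
wrist_force: [-0.8, -1.2, 2.0]
opening: -0.0
grasp_force: 0.0
[[347, 182], [324, 186], [315, 194], [330, 237], [362, 229], [364, 214]]
```

View pics/f.png

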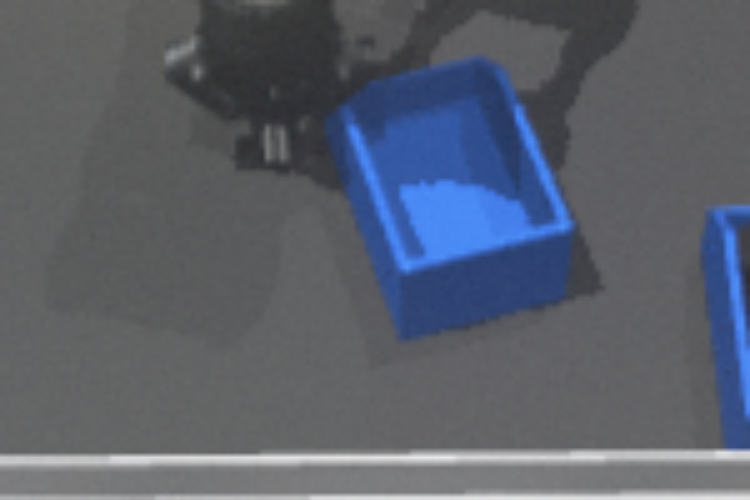

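The bin has turned partly: its back rim corners are at (402,270) and (572,228) in the crop, the lower back edge runs (402,338)-(565,298), and the fingers stand free on the left.

Run:
```python
from h import *
f=lambda x,y,z:ray('scene',(250+(x-2)/5,170+(y-2)/5),z)
a,b=f(402,272,.075),f(574,228,.075);c,d=f(402,338,0),f(566,298,0);e=f(328,122,.04);g=f(350,110,.075)
for p in(a,b,c,d,e):print(p)
for p,q in((a,b),(c,d)):print(np.linalg.norm(q-p),np.degrees(np.arctan2(-(q-p)[0],(q-p)[1])))
print(np.degrees(np.arctan2(*(a-e)[[1,0]])))
```

```text
[0.6384 0.0252 0.075 ]
[0.616  0.1242 0.075 ]
[0.6357 0.0257 0.    ]
[0.6152 0.1247 0.    ]
[ 0.5045 -0.0093  0.04  ]
0.10146660276566467 12.754735297116882
0.10106484967703541 11.7234510603499
14.4561516096934
```

```bash
python3 -m handwheel '[[0,0.005,0,0,0,0,0],[0,0,0.006,0,0,0,0],[0,0,0.006,0,0,0,0],[0,0,0.006,0,0,0,0],[0,0,0.004,0,0,0,0],[0,0,0.004,0,0,0,0],[0,0,0.004,0,0,0,0],[0,0,0.004,0,0,0,0],[0,0,0.004,0,0,0,0],[0,0,0.004,0,0,0,0],[0,0,0.004,0,0,0,0],[0,0,0.004,0,0,0,0],[0,0,0.004,0,0,0,0],[0,0,0.004,0,0,0,0],[0,0,0,0,0,0,0]]'
cat > m2.py <<'E'
from h import *
import cv2,sys
# back edge of bin: lower boundary of blue mask per column (z=0) -> line ; left column etc
s=env.capture('scene');cv2.imwrite(sys.argv[1],cv2.resize(s[170:270,250:400,::-1],None,fx=5,fy=5))
hsv=cv2.cvtColor(s,cv2.COLOR_RGB2HSV);m=cv2.inRange(hsv,(105,120,40),(125,255,255));m[:165]=0;m[:,:245]=0;m[:,385:]=0;m[262:]=0
n,L,st,_=cv2.connectedComponentsWithStats(m);k=1+np.argmax(st[1:,4]);m=(L==k)
cols=np.where(m.any(0))[0];low=np.array([np.where(m[:,u])[0].max()+1 for u in cols])
pts=np.array([ray('scene',(u,v-.5),0)[:2] for u,v in zip(cols,low)])
i=np.argmax(low);print('cols',cols[0],cols[-1],'low',low.tolist())
# straight part right of the lowest corner
sel=(cols>=cols[i]+3)&(cols<=cols[-1]-4);p=np.polyfit(pts[sel,1],pts[sel,0],1)
print('yaw',np.degrees(np.arctan(-p[0])),'res',np.std(pts[sel,0]-np.polyval(p,pts[sel,1])),'ends',pts[sel][0],pts[sel][-1])
E
python3 m2.py pics/g.png
```

```text
clock: 9.48
ee_pos: [0.5003, 0.0036, 0.0117]
tool_rot: [[-0.998, 0.06, -0.0], [0.06, 0.998, 0.0], [0.0, 0.0, -1.0]]
wrist_force: [0.3, 0.5, 0.1]
opening: 0.002
grasp_force: 0.0
cols 331 373 low [203, 210, 216, 222, 229, 235, 239, 239, 239, 239, 239, 239, 239, 239, 239, 239, 239, 238, 239, 238, 238, 238, 238, 238, 238, 237, 237, 237, 237, 237, 237, 237, 237, 237, 237, 236, 236, 236, 236, 236, 236, 230, 224]
yaw 3.458165339933127 res 0.0010282661730047055 ends [0.6422 0.0545] [0.6381 0.1401]
```

```bash
python3 -m handwheel '[[0,0,0.003,0,0,0,0],[0,0,0.003,0,0,0,0],[0,0,0.003,0,0,0,0],[0,0,0.003,0,0,0,0],[0,0,0.002,0,0,0,0],[0,0,0,0,0,0,0]]'; python3 m2.py pics/g2.png
```

```text
clock: 10.28
ee_pos: [0.5009, 0.0139, 0.0117]
tool_rot: [[-0.998, 0.06, -0.0], [0.06, 0.998, 0.0], [0.0, 0.0, -1.0]]
wrist_force: [-0.2, -0.7, -0.3]
opening: 0.003
grasp_force: 0.0
cols 334 375 low [199, 210, 220, 229, 238, 240, 240, 239, 240, 240, 239, 239, 239, 239, 239, 239, 239, 239, 239, 239, 239, 239, 239, 239, 238, 238, 238, 238, 238, 238, 238, 238, 238, 238, 238, 238, 238, 238, 238, 236, 230, 225]
yaw 0.019780827653822317 res 0.000971308695518462 ends [0.646 0.06 ] [0.6453 0.145 ]
```

View pics/g2.png

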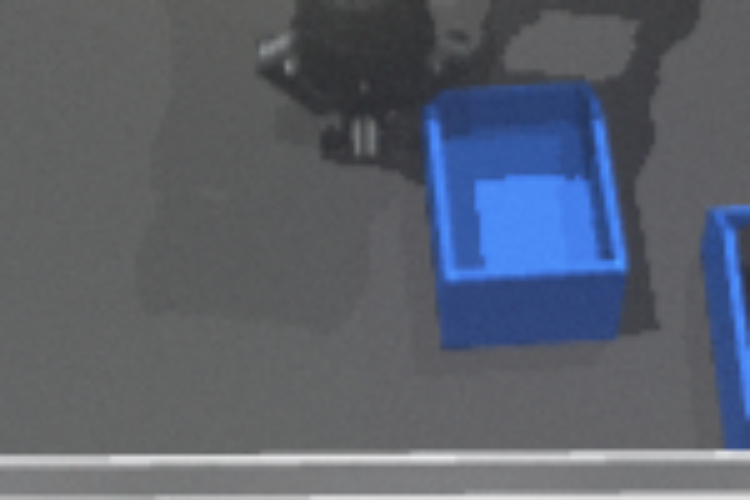

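The bin is nearly square now (yaw about 0°, target −3.5°), with its lower back edge at about (442,348)-(612,338). Next I'll push from the front with the fingers apart and their line parallel to the rail, which will finish the squaring.

```bash
python3 -m handwheel '[[0,0,-0.015,0,0,0,0],[0,0.055,0,0,0,0,0],[0.6,0.055,0,0,0,0,0],[0.6,0,0.068,0,0,0,0],[0.6,0,0.068,0,0,0,0],[0.6,0,0,0,0,0,0],[0.6,-0.025,0,0,0,0,0],[0.6,-0.02,0,0,0,0,0],[0.6,-0.008,0,0,0,0,0],[0.6,-0.005,0,0,0,0,0],[0.6,-0.005,0,0,0,0,0],[0.6,-0.005,0,0,0,0,0],[0.6,-0.005,0,0,0,0,0],[0.6,-0.005,0,0,0,0,0],[0.6,-0.005,0,0,0,0,0],[0.6,-0.005,0,0,0,0,0],[0.6,0,0,0,0,0,0]]'; python3 m2.py pics/i.png
```

```text
clock: 12.45
ee_pos: [0.4905, 0.1053, 0.0119]
tool_rot: [[-0.998, 0.06, 0.001], [0.06, 0.998, -0.0], [-0.001, -0.0, -1.0]]
wrist_force: [0.7, -0.4, 0.3]
opening: 0.601
grasp_force: 0.0
cols 334 373 low [207, 234, 244, 244, 244, 244, 244, 244, 244, 244, 244, 244, 244, 244, 244, 244, 244, 244, 244, 244, 244, 244, 244, 244, 244, 244, 244, 243, 243, 243, 243, 243, 244, 244, 244, 243, 243, 240, 234, 229]
yaw -2.4992923007880794 res 0.0011045877058214082 ends [0.6588 0.0501] [0.6617 0.137 ]
```

View pics/i.png

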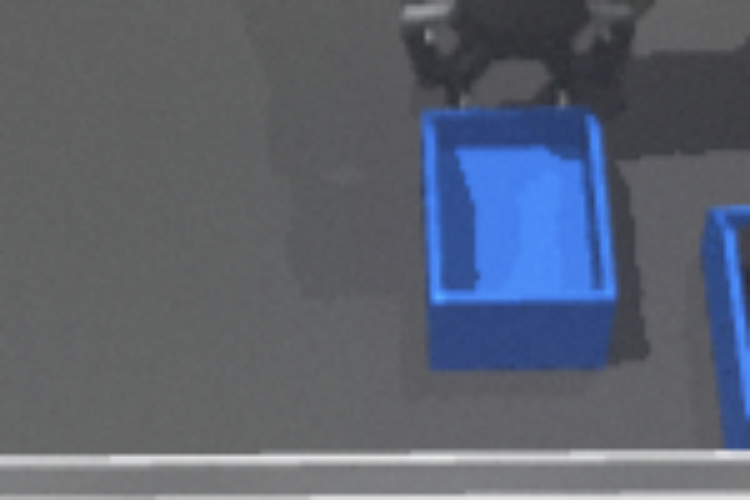

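The bin is square against both fingers; its back edge sits at about row 244 and the rail is about 79 mm away. I'll push 68 mm, then creep to contact.

```bash
python3 -m handwheel '[[0.6,-0.006,0,0,0,0,0],[0.6,-0.006,0,0,0,0,0],[0.6,-0.006,0,0,0,0,0],[0.6,-0.006,0,0,0,0,0],[0.6,-0.006,0,0,0,0,0],[0.6,-0.006,0,0,0,0,0],[0.6,-0.006,0,0,0,0,0],[0.6,-0.006,0,0,0,0,0],[0.6,-0.006,0,0,0,0,0],[0.6,-0.006,0,0,0,0,0],[0.6,-0.006,0,0,0,0,0],[0.6,-0.006,0,0,0,0,0],[0.6,-0.006,0,0,0,0,0],[0.6,-0.006,0,0,0,0,0],[0.6,-0.003,0,0,0,0,0],[0.6,-0.003,0,0,0,0,0],[0.6,0,0,0,0,0,0]]'; for i in 1; do python3 -m handwheel '[[0.6,-0.002,0,0,0,0,0],[0.6,-0.002,0,0,0,0,0],[0.6,0,0,0,0,0,0]]'; done
```

```text
clock: 14.62
ee_pos: [0.5576, 0.1012, 0.0118]
tool_rot: [[-0.998, 0.06, 0.001], [0.06, 0.998, -0.0], [-0.001, -0.0, -1.0]]
wrist_force: [-0.2, -0.1, -0.1]
opening: 0.598
grasp_force: 0.0
clock: 15.0
ee_pos: [0.5605, 0.1011, 0.0118]
tool_rot: [[-0.998, 0.06, 0.0], [0.06, 0.998, -0.0], [-0.0, 0.0, -1.0]]
wrist_force: [-0.4, -0.4, -0.3]
opening: 0.601
grasp_force: 0.0
```

```bash
M="python3 -m handwheel"; $M '[[0.6,-0.002,0,0,0,0,0],[0.6,-0.002,0,0,0,0,0],[0.6,-0.002,0,0,0,0,0],[0.6,0,0,0,0,0,0]]' | grep -E 'ee_pos|force'; python3 -m handwheel '[[0.6,-0.0015,0,0,0,0,0],[0.6,-0.0015,0,0,0,0,0],[0.6,0,0,0,0,0,0]]' | grep -E 'ee_pos|force';python3 m2.py pics/j.png
```

```text
ee_pos: [0.5651, 0.1008, 0.0118]
wrist_force: [0.9, 0.4, 0.2]
grasp_force: 0.0
ee_pos: [0.5673, 0.1007, 0.0118]
wrist_force: [0.5, -0.2, 0.1]
grasp_force: 0.1
cols 335 374 low [237, 260, 260, 260, 260, 260, 260, 260, 260, 260, 260, 260, 260, 260, 260, 260, 260, 260, 260, 260, 260, 260, 260, 260, 260, 260, 260, 260, 260, 260, 260, 260, 260, 260, 260, 260, 260, 260, 260, 257]
yaw -4.06358525541108 res 1.2018516789897276e-16 ends [0.7107 0.0454] [0.7169 0.1326]
```

```bash
python3 -m handwheel '[[0.6,-0.0015,0,0,0,0,0],[0.6,-0.0015,0,0,0,0,0],[0.6,0,0,0,0,0,0]]' | grep -E 'ee_pos|force'; python3 m2.py pics/j.png|tail -1
python3 - <<'E'
from h import *
import cv2
s=env.capture('scene');d=env.capture('side')
cv2.imwrite('pics/k.png',cv2.resize(np.hstack([s[190:280,320:430],d[110:200,310:420]])[...,::-1],None,fx=3.6,fy=3.6,interpolation=2))
E
```

```text
ee_pos: [0.5693, 0.1006, 0.0117]
wrist_force: [-0.6, 0.2, 0.8]
grasp_force: 0.4
yaw -4.063585255410921 res 8.497802421544661e-17 ends [0.7107 0.0454] [0.7171 0.1354]
```

View pics/k.png

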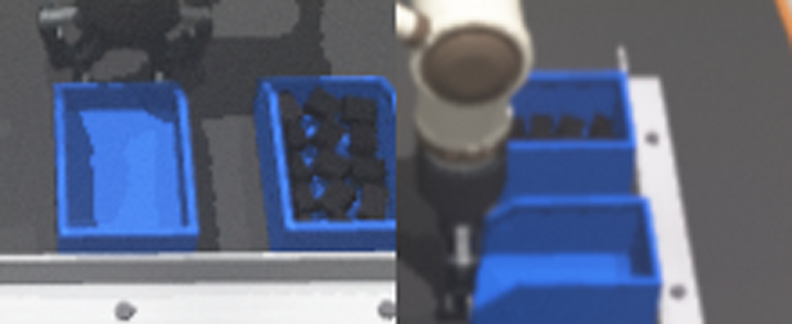

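Run:
```python
from h import *
import cv2
s=env.capture('scene').astype(int)
# brightness in blue channel down columns: rim back outer edge = drop from light rim to dark wall
for name,us in(('bin',range(340,371,5)),('clips',range(400,432,5)),('pins',range(196,226,5))):
    o=[]
    for u in us:
        b=s[240:264,u,2]; g=np.diff(b); k=np.argmin(g[:20]); t=np.diff(s[250:268,u].sum(1)); r=np.argmax(t)
        p=ray('scene',(u,240+k+.5),.075);q=ray('scene',(u,250+r+.5),.045)
        o.append([p[1],p[0],p[0]-(.7338+.061*p[1]),q[0]-(.7338+.061*q[1])])
    print(name,np.array(o))
```

```text
bin [[ 0.044   0.7393  0.0028  0.0016]
 [ 0.0575  0.7373 -0.     -0.0013]
 [ 0.0706  0.7382  0.0001 -0.0012]
 [ 0.0838  0.7391  0.0002 -0.0011]
 [ 0.097   0.7401  0.0004  0.0021]
 [ 0.1102  0.741   0.0005 -0.0008]
 [ 0.1234  0.742   0.0006 -0.0007]]
clips [[ 0.2027  0.7446 -0.0016  0.0002]
 [ 0.2159  0.7456 -0.0014  0.0003]
 [ 0.229   0.7465 -0.0013  0.0004]
 [ 0.2422  0.7474 -0.0011  0.0006]
 [ 0.2553  0.7484 -0.001   0.0007]
 [ 0.2684  0.7493 -0.0009  0.0008]
 [ 0.2815  0.7502 -0.0007  0.001 ]]
pins [[-0.3385  0.709  -0.0041  0.0007]
 [-0.3251  0.71   -0.004   0.0009]
 [-0.3118  0.7109 -0.0038  0.001 ]
 [-0.2984  0.7119 -0.0037  0.0011]
 [-0.285   0.7128 -0.0036  0.0013]
 [-0.2717  0.7138 -0.0034 -0.0016]]
```

Camera-wise the back is at the rail to within a pixel. I'll creep on until the force shows firm contact.

```bash
for i in 1; do python3 -m handwheel '[[0.6,-0.0015,0,0,0,0,0],[0.6,0,0,0,0,0,0]]' | grep -E 'ee_pos|wrist'; python3 -m handwheel '[[0.6,-0.0015,0,0,0,0,0],[0.6,0,0,0,0,0,0]]' | grep -E 'ee_pos|wrist'; done
```

```text
ee_pos: [0.5693, 0.1006, 0.0116]
wrist_force: [-5.7, 0.5, 4.1]
ee_pos: [0.5693, 0.1006, 0.0114]
wrist_force: [-9.2, -0.3, 6.7]
```

Firm contact: the force rises and nothing moves. I'll back off straight and check.

```bash
python3 -m handwheel '[[0.6,0.002,0,0,0,0,0],[0.6,0.002,0,0,0,0,0],[0.6,0.004,0,0,0,0,0],[0.6,0.02,0,0,0,0,0],[0.6,0.05,0,0,0,0,0],[0.6,0.03,0,-0.05,0,0,0],[0.6,0,0,-0.08,0,0,0],[0.6,0,0,-0.08,0,0,0],[0.6,0,0,0,0,0,0],[0.6,0,0,0,0,0,0]]'
python3 - <<'E'
from h import *
import cv2
s=env.capture('scene');d=env.capture('side')
cv2.imwrite('pics/l.png',cv2.resize(np.hstack([s[160:280,180:460],d[110:350,250:460][::2,::2]])[...,::-1],None,fx=2,fy=2))
a=cv2.imread('pics/scene0.png')[...,::-1].astype(int);s=s.astype(int)
for n,(x0,x1,y0,y1) in dict(pins=(185,242,205,262),clips=(385,442,205,262),housing=(190,218,172,198),bottle=(424,446,152,186)).items():
    print(n,np.abs(s-a)[y0:y1,x0:x1].mean())
us=range(340,371,5)
for u in us:
    b=s[240:264,u,2];k=np.argmin(np.diff(b)[:20]);p=ray('scene',(u,240.5+k),.075);print(p[1],p[0]-(.7338+.061*p[1]))
E
```

```text
clock: 18.25
ee_pos: [0.4906, 0.1053, 0.169]
tool_rot: [[-0.998, 0.06, 0.0], [0.06, 0.998, -0.0], [-0.0, -0.0, -1.0]]
wrist_force: [0.6, -0.1, -0.1]
opening: 0.6
grasp_force: 0.0
pins 7.977941930850518
clips 6.9123832974248485
housing 7.211538461538462
bottle 6.4754901960784315
0.04398577379200431 0.00282823937422505
0.05745529584748476 -4.018544855666217e-05
0.07033377114097936 0.0030984292619339326
0.0834984990325254 0.0032334291370142987
0.09701106435024753 0.00036756428571671496
0.11018393537137272 0.0005033531949401038
0.12335062108855308 0.0006390783446630355
```

View pics/l.png

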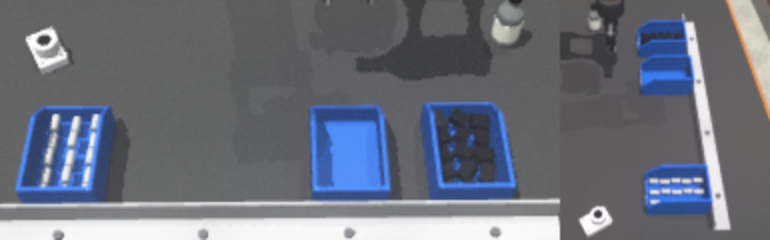

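The final view shows the bin upright and square, its back on the rail at about (350,195), between the pins and clips bins. The neighbours, bottle and housing haven't moved, and the arm is clear.

```bash
python3 -c "
from workcell import env
print(env.job_done())"
```

```text
the job is handed in; nothing more can be done
None
```

The bin was pushed upright, squared and pushed back flush against the rail at about 18 s on the clock; it stands off-centre in the gap, nearer the clips bin (about 4 to 5 cm clear), the two neighbours, the bottle and the housing look undisturbed in the last picture, and the job is handed in with no verdict returned.

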